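# Pull a gearbox cover down evenly with a T-wrench

### The arm

A 6-joint arm with a two-finger parallel gripper is mounted at the origin on the work surface. World frame = base frame: x ahead of the robot, y to its left, z up, the work surface at z = 0. Lengths are in m, angles in rad, forces in N, time in s.
With the tool pointing down it reaches from about 0.35 to 0.925 m from the base axis. Payload 6.4 kg.
Tool frame: the origin (TCP) lies on the mounting face of the last link; the fingertips stand 173 mm ahead of it and the grasp point (between the pads) lies 155 mm ahead of it (arm.tips_ahead is the distance from the TCP to the fingertips, in m); z points along the fingers, y is the line along which they close (so a half turn about z gives the same grasp; the last joint's range is limited). The gripper opens to 85 mm and grips with 20 to 120 N. Pads are 22 mm wide; open, the fingers measure 114 mm over their backs; the gripper's body (76 mm by 85 mm) begins 54 mm behind the grasp point. The pads swing forward as they close: fully open they stand 13 mm farther back than shut.
Start: joints at [1.114, 0.245, 1.558, -0, 1.339, -0.174], TCP at [0.181, 0.624, 0.405] pointing down, gripper open.
Joint ranges: [-3.13, 3.13], [-1.02, 2.26], [0.13, 2.54], [-0.95, 4.09], [0.21, 2.88], [-2.74, 2.74]. Speed limits (rad/s): [2.57, 2.57, 3.14, 3.14, 3.14, 3.14].

### API

Orientations are given as a rotation vector (axis times angle).
In Python, from bench import arm gives the robot as it stands. The module is installed in compiled form; this text tells all that it offers.
- The arm moves only by the tool servo_tool, never from a script. Its argument "moves" is text: rows parted by semicolons, each of 5 numbers parted by spaces: the gripper command: -1 is shut, 1 is fully open, values between are in proportion, then the shift along the world's x, y, z in cm, then the turn about the world's z in rad. A call has 1 to 8 rows; each row is the pose to reach, as a shift and turn from the pose commanded when the call began; what a row does not reach only later rows make up. A row lasts 1/8 s, in which the tool goes at most 62.5 mm and 10.7 degrees, less where a joint would pass 70% of its speed; a pose out of reach is approached as far as the arm can. A call with a gripper value outside its range is refused whole. The fingers move at their own pace and stop on an object; "newtons" is the grip in N (left out, the last holds). Time passes only in rows, so rows that repeat a pose let the fingers close. It gives the time, the measured TCP pose, the force, the opening and the grip force at its end, in the units of the state.
- arm.read_state(): the state, without advancing time (a new reading comes with each control period).
- arm.grab_frame(name): name is "side" or "top" or "wrist"; returns the picture (480x640x3 uint8, blue, green, red); there is no depth.
- arm.camera_params(name): a dict with "K" (3x3 intrinsics, pixels), "R" (3x3) and "t" (3): a world point X has camera coordinates R X + t. Camera axes: x right, y down, z forward; pixel columns grow to the right and rows downward; lengths in m; the calibration is good to about 2 mm. A picture is of the moment at which its call begins: read the wrist's pose just before it. camera_params takes no time and is no camera call; for the wrist camera it gives the pose at the moment of the call.
- arm.finish_job(): hands the job in; it is judged then, once.
The state is a dict: "time_s": time; "joint_positions": joint angles; "qvel": joint speeds; "effort": joint torques, N m; "tool_pos": TCP position; "ee_rot": TCP orientation; "force": force on the tool from outside, world axes, zero at the start; "moment": the same for the moment, N m; "opening": opening from 0.0 (shut) to 1.0 (fully open); "finger_force": force on a finger pad.
Only numpy, scipy, OpenCV 4.12 (cv2) and the standard library are available. Lean on these libraries where they do the work, as an engineer would, in place of code of your own. Each camera call takes 0.05 s, during which the arm holds its last target. There are 200 camera calls.

### The job

Take the T-handled wrench from its stand and tighten the four square-headed bolts of the gearbox cover clockwise in cross order, always going from a bolt to the one diagonally opposite before its neighbours: a first round giving each bolt about 30 degrees, then a second round, again crosswise, turning each until it comes up firm on its seat, without forcing it further and dragging its thread round. Turn them only with the wrench's socket down over the head, pressing lightly (feel for each head: the socket must drop over it, not be rammed down), then stand it back upright on its peg and let go, leaving the other things on the bench alone.

Things in the scene. Friction and masses are not known exactly. Their poses are not given: they have to be found in the camera images.
- bolt1_at (a point): foot of bolt 1, centred, on the cover face (67 mm up), at the housing's +x +y corner; axes as the housing's, they do not turn with the bolt. Square steel head 30 x 30 mm, 14 mm high, plus a 6 mm crown tapering from 29 to 16 mm. Head angle not reported: clockwise from the housing's axes it is the bolt + thread joint readings plus an unknown constant within 0.4 rad either way, different for each bolt
- bolt1 (a joint): rad bolt 1 has been turned clockwise (seen from above) in its thread; starts at 0 to 0.15, home (fully seated) at 1.1, where it stops. It turns stiffly at about 0.25 N m and stays where left
- thread1 (a joint): rad by which the threaded insert of bolt 1 has been dragged round; 0 at the start and must stay there. It gives way when a seated bolt is forced beyond about 0.7 N m; over 0.15 the thread is spoiled
- bolt2_at (a point): foot of bolt 2, centred, on the cover face (67 mm up), at the housing's -x +y corner; axes as the housing's, they do not turn with the bolt. Square steel head 30 x 30 mm, 14 mm high, plus a 6 mm crown tapering from 29 to 16 mm. Head angle not reported: clockwise from the housing's axes it is the bolt + thread joint readings plus an unknown constant within 0.4 rad either way, different for each bolt
- bolt2 (a joint): rad bolt 2 has been turned clockwise (seen from above) in its thread; starts at 0 to 0.15, home (fully seated) at 1.1, where it stops. It turns stiffly at about 0.25 N m and stays where left
- thread2 (a joint): rad by which the threaded insert of bolt 2 has been dragged round; 0 at the start and must stay there. It gives way when a seated bolt is forced beyond about 0.7 N m; over 0.15 the thread is spoiled
- bolt3_at (a point): foot of bolt 3, centred, on the cover face (67 mm up), at the housing's -x -y corner; axes as the housing's, they do not turn with the bolt. Square steel head 30 x 30 mm, 14 mm high, plus a 6 mm crown tapering from 29 to 16 mm. Head angle not reported: clockwise from the housing's axes it is the bolt + thread joint readings plus an unknown constant within 0.4 rad either way, different for each bolt
- bolt3 (a joint): rad bolt 3 has been turned clockwise (seen from above) in its thread; starts at 0 to 0.15, home (fully seated) at 1.1, where it stops. It turns stiffly at about 0.25 N m and stays where left
- thread3 (a joint): rad by which the threaded insert of bolt 3 has been dragged round; 0 at the start and must stay there. It gives way when a seated bolt is forced beyond about 0.7 N m; over 0.15 the thread is spoiled
- bolt4_at (a point): foot of bolt 4, centred, on the cover face (67 mm up), at the housing's +x -y corner; axes as the housing's, they do not turn with the bolt. Square steel head 30 x 30 mm, 14 mm high, plus a 6 mm crown tapering from 29 to 16 mm. Head angle not reported: clockwise from the housing's axes it is the bolt + thread joint readings plus an unknown constant within 0.4 rad either way, different for each bolt
- bolt4 (a joint): rad bolt 4 has been turned clockwise (seen from above) in its thread; starts at 0 to 0.15, home (fully seated) at 1.1, where it stops. It turns stiffly at about 0.25 N m and stays where left
- thread4 (a joint): rad by which the threaded insert of bolt 4 has been dragged round; 0 at the start and must stay there. It gives way when a seated bolt is forced beyond about 0.7 N m; over 0.15 the thread is spoiled
- housing: round grey gearbox housing, fixed on the bench, 216 mm across, with a bare aluminium cover (208 mm) held by four square-headed bolts on a 100 x 100 mm square at (+-50, +-50) mm in its x, y. Origin: centre of its underside, z up; cover face 67 mm up; a hub 68 mm across stands 15 mm above the cover in the middle. Bolts 1 and 3 are opposite, 2 and 4 are opposite
- wrench: steel T-handled box wrench, 0.45 kg, upright on the stand's peg. Origin: centre of its socket's open mouth, z up the shaft. Socket 46 x 46 mm outside, hole 34 x 34 mm (sides along wrench x, y), 30 mm deep: 4 mm loose on a bolt head, it enters within about 0.12 rad of the flats if within 1 mm of centre. Handle bar 130 mm along x, 18 mm wide, 22 mm high, centre 100 mm above the mouth; shaft 18 mm thick
- wrench_bar (a point): centre of the wrench's handle bar, where it joins the shaft; axes as the wrench's
- stand: fixed black block 75 x 75 x 12 mm with a round peg (29 mm thick, 22 mm high, top tapered) in its middle, on which the wrench stands. Origin: centre of its underside
- stand_seat (a point): centre of the stand block's top face (12 mm up), where the socket's mouth rests
- oil_can: red oil can with a spout, 60 mm across, 115 mm high, bystander; origin: centre of its underside
- grease_tub: white tub with a blue lid, 80 mm across, 85 mm high, bystander; origin: centre of its underside
- bearing_race: turned steel bearing part, 70 mm across, 40 mm high, bystander; origin: centre of its underside
Things that resemble listed ones, but are neither listed nor needed, are in the scene too. Of the things like the wrench, leave any that is turquoise; of the rest the larger one is meant.

How it is judged:
By the outcome, as a careful person would: the job done as asked, in the order asked, and still so for the second after the job is handed in, with the robot touching nothing.
It also fails if it takes over 72 s, if anything falls off the work surface, if the arm or the gripper's body presses on something with over 40 N, if the wrist force passes 120 N, or if a joint passes its speed limit or range.

## Working session

There is one attempt and no reset: what is moved stays moved. The work goes in short steps, Python scripts to look and compute and a tool call to move; the robot and the scene stay as the last step left them, time stands still between calls to the robot, and variables do not carry over. Pictures are saved under pics/ and viewed, at most 10 in all, crops included, and the job is handed in when it is done.

Besides the shell and the picture viewer there is one more tool, called after "Emit:" as name(argument=value, ...) on one line, values as JSON. servo_tool: Moves the arm, as the interface text tells. Its arguments: {"type":"object","properties":{"moves":{"type":"string"},"newtons":{"type":"number"}},"required":["moves"]}

```bash
mkdir -p pics
cat > h.py <<'E'
import numpy as np, cv2
from bench import arm
def snap(n,f):
    p=arm.camera_params(n); im=arm.grab_frame(n).copy(); cv2.imwrite('pics/'+f,im); return im,p
def px2w(p,u,v,z):
    K,R,t=map(np.array,(p['K'],p['R'],p['t'])); d=R.T@np.linalg.solve(K,[u,v,1.]); c=-R.T@t
    return c+d*(z-c[2])/d[2]
def w2px(p,X):
    q=np.array(p['K'])@(np.array(p['R'])@np.array(X)+np.array(p['t'])); return q[:2]/q[2]
E
python3 - <<'E'
from h import *
im,p=snap('top','top0.png'); im2,p2=snap('side','side0.png')
for q in(p,p2): print(-np.array(q['R']).T@np.array(q['t']),np.round(q['R'],3).tolist(),np.round(q['K'],1).tolist())
print(arm.read_state())
E
```

```text
[ 0.4912974  -0.0483557   1.06331589] [[0.01, -1.0, -0.005], [-0.998, -0.01, -0.064], [0.064, 0.006, -0.998]] [[522.9, 0.0, 317.6], [0.0, 522.9, 238.3], [0.0, 0.0, 1.0]]
[0.1319661  0.45937212 0.606785  ] [[-0.752, -0.66, -0.002], [-0.404, 0.462, -0.79], [0.522, -0.593, -0.613]] [[563.7, 0.0, 319.4], [0.0, 563.7, 232.6], [0.0, 0.0, 1.0]]
{'time_s': 0.1, 'joint_positions': array([ 1.11391096e+00,  2.45743499e-01,  1.55891520e+00,  2.01030956e-05,
        1.33870534e+00, -1.74139026e-01]), 'qvel': array([-0.00037103, -0.00064107, -0.00319794, -0.00128414, -0.00032086,
        0.00099259]), 'effort': array([ 2.63523516e-04, -4.30669498e+01, -3.27128363e+01, -2.13194662e-04,
        2.92039236e-03,  6.17509670e-06]), 'tool_pos': array([0.1812696, 0.6239949, 0.4036783]), 'ee_rot': array([-4.42585936e-01, -3.10968567e+00,  2.63513145e-03]), 'force': array([-0.70399563, -0.02218819,  0.28772669]), 'moment': array([-0.02601915,  0.00378429,  0.01285051]), 'finger_force': 0.0, 'opening': 0.9997765928889504}
```

View pics/top0.png

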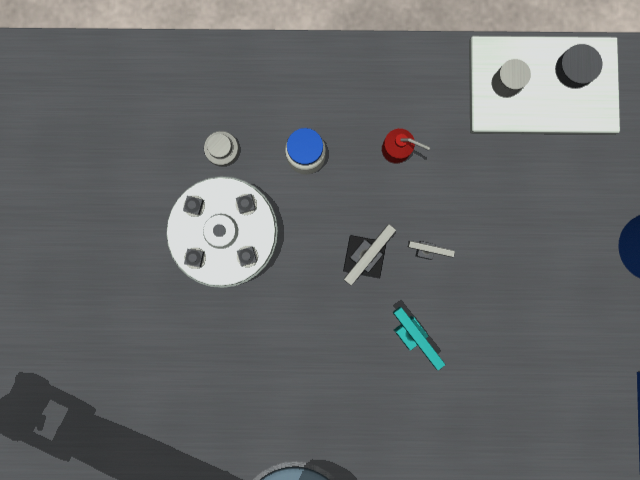

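View pics/side0.png

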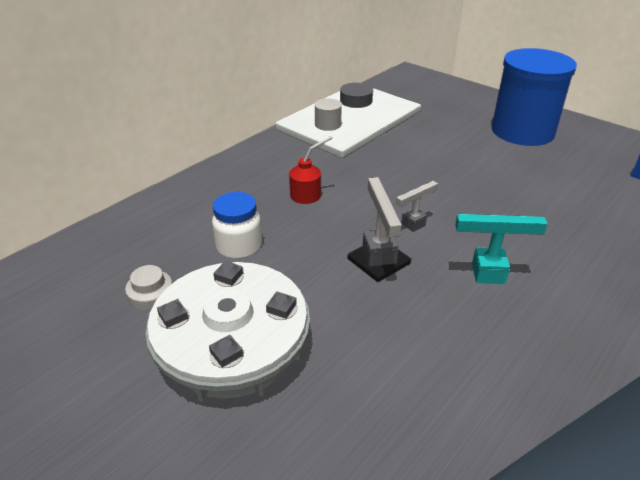

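Candidates for the wrench, in the top view: large grey T at (370,255) on the black stand, small grey T at (431,249), turquoise T at (419,338). I choose the large grey one. Next I measure it and the bolts, with one close crop.

Run:
```python
from h import *
im=cv2.imread('pics/top0.png'); p=arm.camera_params('top')
cv2.imwrite('pics/crop.png',np.hstack([cv2.resize(im[160:300,150:290],(400,400),interpolation=2),cv2.resize(im[190:300,330:440],(400,400),interpolation=2)]))
g=im.max(2).astype(int); hsv=cv2.cvtColor(im,cv2.COLOR_BGR2HSV)
def comps(m,a0,a1,z,box,name):
    x0,x1,y0,y1=box; mm=np.zeros_like(m); mm[y0:y1,x0:x1]=m[y0:y1,x0:x1]
    cs,_=cv2.findContours(mm,cv2.RETR_LIST,cv2.CHAIN_APPROX_NONE)
    for c in cs:
        if not a0<cv2.contourArea(c)<a1: continue
        b=cv2.boxPoints(cv2.minAreaRect(c)); w=np.array([px2w(p,*q,z)[:2] for q in b])
        e=w[1]-w[0]; f=w[2]-w[1]; L=e if np.hypot(*e)>np.hypot(*f) else f
        print(name,b.mean(0).round(1),w.mean(0).round(4),np.hypot(*e).round(3),np.hypot(*f).round(3),'ang',np.arctan2(L[1],L[0]).round(3))
print(g[230:236:2,250:275:4])
br=(g>150).astype(np.uint8)
comps(br,100,3000,.123,(335,400,215,295),'bar')
comps(br,3000,20000,.067,(150,300,160,300),'cover')
dk=(g<110).astype(np.uint8)
comps(dk,60,700,.081,(175,270,185,280),'bolt')
bl=(g<40).astype(np.uint8)
comps(bl,300,3000,.012,(335,400,215,295),'stand')
q=arm.camera_params('wrist');s=arm.read_state();print(-np.array(q['R']).T@np.array(q['t'])-s['tool_pos'],np.round(q['R'],3).tolist(),np.round(q['K'],0).tolist())
```

```text
[[222 222 222 222 222 222 204]
 [222 222 222 222 222 222 187]
 [222 222 222 222 222 222 150]]
bar [369.6 254.4] [ 0.5234 -0.1367] 0.128 0.016 ang -0.675
cover [220.3 231.1] [0.5675 0.1438] 0.21 0.207 ang -0.294
bolt [183.5 271. ] [0.49   0.2086] 0.03 0.032 ang -1.561
bolt [259.5 269.5] [0.4943 0.0658] 0.036 0.036 ang -1.561
bolt [194.5 257.1] [0.5163 0.1886] 0.03 0.034 ang -1.758
bolt [247.  255.9] [0.5196 0.0898] 0.032 0.03 ang -1.315
bolt [219.5 230. ] [0.5679 0.1426] 0.021 0.019 ang -1.561
bolt [193.5 204.9] [0.615 0.193] 0.03 0.034 ang -1.828
bolt [245.9 203.5] [0.6186 0.0938] 0.032 0.031 ang -1.314
bolt [264.8 189.3] [0.6461 0.0585] 0.023 0.046 ang -2.348
bolt [179. 189.] [0.6451 0.2212] 0.043 0.022 ang -0.763
[-0.07621597  0.02279376 -0.03006852] [[0.279, 0.96, -0.001], [0.913, -0.264, 0.31], [0.297, -0.088, -0.951]] [[431.0, 0.0, 323.0], [0.0, 431.0, 246.0], [0.0, 0.0, 1.0]]
```

View pics/crop.png

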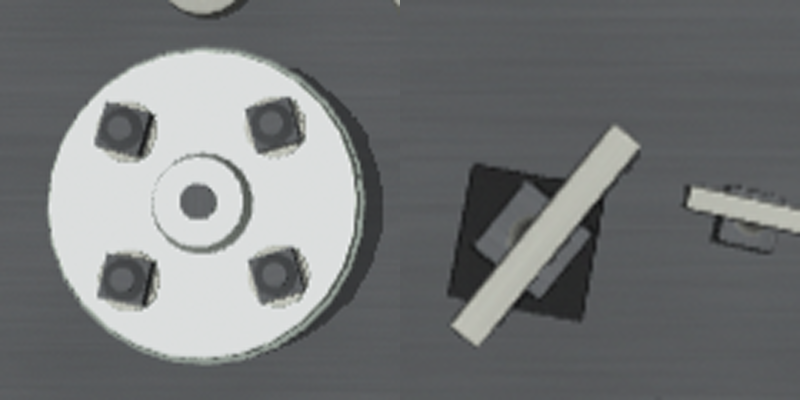

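Large grey wrench confirmed on the black stand. I'll fly over the housing for a closer wrist look on the way.

Emit:
servo_tool(moves="1 38.6 -48 -1 -0.392;1 38.6 -48 -1 -0.392;1 38.6 -48 -1 -0.392;1 38.6 -48 -1 -0.392;1 38.6 -48 -1 -0.392;1 38.6 -48 -1 -0.392;1 38.6 -48 -1 -0.392;1 38.6 -48 -1 -0.392")

```text
time_s: 1.1
tool_pos: [0.4955, 0.2328, 0.3963]
ee_rot: [-1.04, -2.964, 0.0]
force: [1.0, -0.0, -0.0]
opening: 1.0
finger_force: 0.0
```

Emit:
servo_tool(moves="1 0 0 0 0;1 0 0 0 0;1 0 0 0 0;1 0 0 0 0;1 0 0 0 0;1 0 0 0 0")

```text
time_s: 1.85
tool_pos: [0.4945, 0.235, 0.3966]
ee_rot: [1.039, 2.965, 0.0]
force: [0.1, 0.6, 1.0]
opening: 0.997
finger_force: 0.0
```

Emit:
servo_tool(moves="1 7.3 -9.1 0 0;1 7.3 -9.1 0 0;1 7.3 -9.1 0 0;1 7.3 -9.1 0 0;1 7.3 -9.1 0 0")

```text
time_s: 2.48
tool_pos: [0.5671, 0.1445, 0.3965]
ee_rot: [-1.038, -2.965, -0.0]
force: [-0.7, -0.2, 0.3]
opening: 0.999
finger_force: 0.0
```

```bash
cat > m.py <<'E'
from h import *
import sys
im,p=snap('wrist',sys.argv[1]); print(arm.read_state()['tool_pos'].round(4))
print([w2px(p,[x,y,.081]).round(0).tolist() for x,y in((.5163,.1886),(.5196,.0898),(.615,.193),(.6186,.0938))])
E
python3 m.py w1.png
```

```text
[0.5671 0.1446 0.3966]
[[327.0, 127.0], [216.0, 224.0], [420.0, 238.0], [312.0, 322.0]]
```

View pics/w1.png

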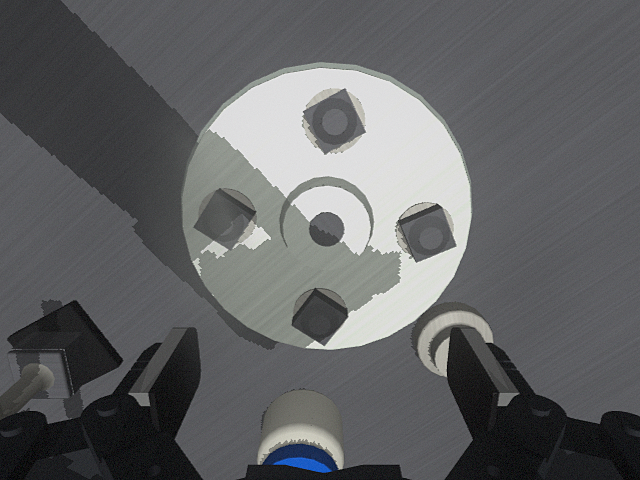

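```bash
cat > fit.py <<'E'
from h import *
from scipy.optimize import minimize
def score(g,p,x,y,th,s=.030):
    def sil(s):
        c=np.array([[1,1],[-1,1],[-1,-1],[1,-1]])*s/2@np.array([[np.cos(th),np.sin(th)],[-np.sin(th),np.cos(th)]])+[x,y]
        P=np.array([w2px(p,[*q,z]) for q in c for z in(.067,.081)],np.float32)
        m=np.zeros(g.shape,np.uint8); cv2.fillConvexPoly(m,(cv2.convexHull(P)*16).round().astype(np.int32),255,cv2.LINE_AA,4); return m/255.
    a=sil(s); b=sil(s+.008)-a; b=b.clip(0)
    return (g*b).sum()/b.sum()-(g*a).sum()/a.sum()
def fit(g,p,x,y):
    best=None
    for th in np.arange(-.78,.78,.13):
        r=minimize(lambda v:-score(g,p,x+v[0]/1e3,y+v[1]/1e3,v[2]/20),[0,0,th*20],method='Nelder-Mead',options=dict(initial_simplex=[[0,0,th*20],[4,0,th*20],[0,4,th*20],[0,0,th*20+3]],xatol=.05,fatol=.01))
        if best is None or r.fun<best.fun: best=r
    v=best.x; return x+v[0]/1e3,y+v[1]/1e3,v[2]/20,-best.fun
E
python3 - <<'E'
from fit import *
p=arm.camera_params('wrist'); im=cv2.imread('pics/w1.png'); g=np.minimum(im.max(2),150).astype(float)
pt=arm.camera_params('top'); gt=np.minimum(cv2.imread('pics/top0.png').max(2),150).astype(float)
for n,G,P in(('w',g,p),('t',gt,pt)):
  R=[]
  for u in((335,121),(226,217),(427,233),(320,316)):
    x,y,_=px2w(p,*u,.078); R.append(fit(G,P,x,y)); print(n,np.round(R[-1],4))
  R=np.array(R); print('ctr',R[:,:2].mean(0))
for a,b in((0,1),): pass
print('hub w',px2w(p,327,229,.08)); 
s=arm.read_state(); print(s['tool_pos'])
E
```

```text
w [ 0.5168  0.194  -0.1975 45.901 ]
w [ 0.5209  0.0945  0.299  45.6149]
w [ 0.6167  0.1983 -0.2524 51.7681]
w [ 0.6206  0.0988  0.2879 67.5723]
ctr [0.56875101 0.14638522]
t [ 0.5162  0.1903 -0.1943 56.7212]
t [ 0.5197  0.0902  0.3169 53.7977]
t [ 0.6153  0.1949  1.3063 57.7216]
t [ 0.6197  0.0945  0.286  54.7729]
ctr [0.56773821 0.142469  ]
hub w [0.56989008 0.14657352 0.08      ]
[0.56708394 0.1445556  0.39655841]
```

Emit:
servo_tool(moves="1 -4.3 -28 -2 0;1 -4.3 -28 -2 0;1 -4.3 -28 -2 0;1 -4.3 -28 -2 0;1 -4.3 -28 -2 0;1 -4.3 -28 -2 0;1 -4.3 -28 -2 0;1 -4.3 -28 -2 0")

```text
time_s: 3.52
tool_pos: [0.5249, -0.135, 0.3767]
ee_rot: [1.037, 2.965, 0.0]
force: [0.1, 0.9, 0.4]
opening: 0.995
finger_force: 0.0
```

```bash
python3 m.py w2.png
```

```text
[ 0.5249 -0.1351  0.3767]
[[824.0, -168.0], [642.0, -20.0], [894.0, 2.0], [722.0, 125.0]]
```

View pics/w2.png

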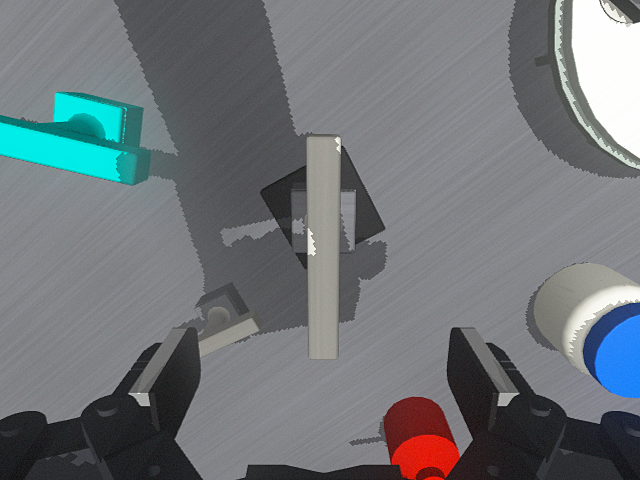

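Run:
```python
from h import *
p=arm.camera_params('wrist')
a=px2w(p,324.2,138,.123);b=px2w(p,323.4,358.5,.123);print(a,b,(a+b)/2,np.hypot(*(a-b)[:2]),np.arctan2(*(b-a)[1::-1]))
c=[px2w(p,*q,.012) for q in((261,191),(385,228),(343,148))];print(np.round(c,4),(c[0]+c[1])/2)
# socket top outer corners z=.042 approx
print(px2w(p,292,190,.045),px2w(p,355,190,.045),px2w(p,293,251,.045),px2w(p,355,251,.045))
```

```text
[ 0.47536011 -0.09405086  0.123     ] [ 0.57504493 -0.17388944  0.123     ] [ 0.52520252 -0.13397015  0.123     ] 0.12771554510862987 -0.6752956715645644
[[ 0.4823 -0.1625  0.012 ]
 [ 0.5671 -0.1042  0.012 ]
 [ 0.4962 -0.0921  0.012 ]] [ 0.52472503 -0.13332018  0.012     ]
[ 0.49347636 -0.13723429  0.045     ] [ 0.52115163 -0.10246538  0.045     ] [ 0.52883687 -0.16573985  0.045     ] [ 0.55733536 -0.12993897  0.045     ]
```

Emit:
servo_tool(moves="1 0 0.1 -5.5 0;1 0 0.1 -11 0;1 0 0.1 -11 0;1 0 0.1 -11 0;-1 0 0.1 -11 0;-1 0 0.1 -11 0;-1 0 0.1 -11 0;-1 0 0.1 -11 0", newtons=80)

```text
time_s: 4.58
tool_pos: [0.5249, -0.1355, 0.2673]
ee_rot: [1.04, 2.963, 0.0]
force: [1.2, -0.7, -0.6]
opening: 0.193
finger_force: 78.2
```

Emit:
servo_tool(moves="-1 0 0 0 0;-1 0 0 0 0;-1 0 0 0 0")

```text
time_s: 4.95
tool_pos: [0.5251, -0.1355, 0.2673]
ee_rot: [1.04, 2.963, 0.0]
force: [0.4, 0.8, 5.4]
opening: 0.196
finger_force: 79.3
```

Emit:
servo_tool(moves="-1 0 0 4 0;-1 0 0 9 0;-1 0 3 11 -0.1;-1 -0.4 9 11 -0.28;-1 -0.4 15 11 -0.45;-1 -0.4 21 11 -0.589;-1 -0.4 22.8 11 -0.589;-1 -0.4 22.8 11 -0.589")

```text
time_s: 5.95
tool_pos: [0.5197, 0.0939, 0.3744]
ee_rot: [-1.85, -2.535, 0.004]
force: [-0.5, -0.4, -4.7]
opening: 0.196
finger_force: 80.1
```

Emit:
servo_tool(moves="-1 0 0 0 0;-1 0 0 0 0;-1 0 0 0 0")

```text
time_s: 6.32
tool_pos: [0.5208, 0.0918, 0.3765]
ee_rot: [-1.857, -2.534, 0.0]
force: [-0.0, 0.5, -4.2]
opening: 0.196
finger_force: 80.1
```

```bash
python3 m.py w3.png;python3 -c "
from h import *
s=arm.read_state();print(s['ee_rot'],s['force'],s['moment'],s['joint_positions'])"
```

```text
[0.5208 0.0919 0.3765]
[[366.0, 81.0], [320.0, 239.0], [525.0, 127.0], [464.0, 277.0]]
[-1.85723460e+00 -2.53378519e+00  2.23382969e-04] [ 0.1348236  -0.25981901 -3.87508744] [ 0.02418601  0.03020549 -0.06389692] [-3.98996970e-02 -1.21350473e-02  1.89174211e+00 -1.03603391e-04
  1.26209362e+00 -3.45615843e-01]
```

View pics/w3.png

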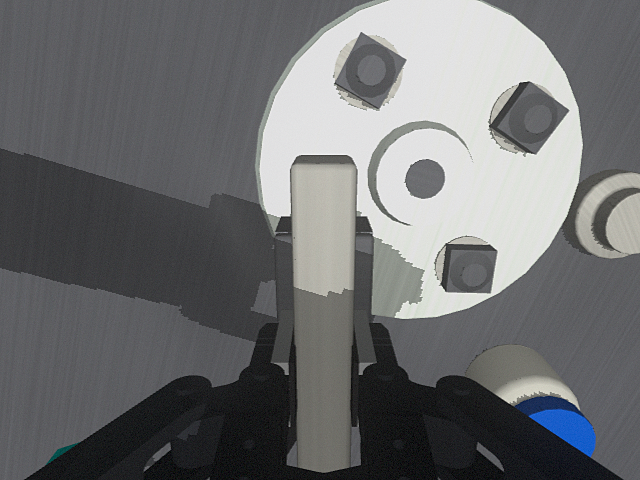

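Run:
```python
from fit import *
p=arm.camera_params('wrist'); im=cv2.imread('pics/w3.png'); g=np.minimum(im.max(2),150).astype(float)
R=[]
for u in((370,70),(528,117),(470,268)):
    x,y,_=px2w(p,*u,.078); R.append(fit(g,p,x,y)); print(np.round(R[-1],4))
print('C-est A+D-B:',)
R=np.array(R); print('B', R[0,:2]+R[2,:2]-R[1,:2], (R[0,:2]+R[2,:2])/2)
a=px2w(p,277,217,.1212);b=px2w(p,372,217,.1212); print(a,b,np.hypot(*(b-a)[:2]))
d=np.array([np.cos(.306-np.pi/2),np.sin(.306-np.pi/2)])
print('mouth centre',(a+b)[:2]/2+.023*d,(a+b)[:2]/2-.023*d)
sub=im[205:245,265:385].max(2); cv2.imwrite('pics/c3.png',cv2.resize(im[120:260,240:400],(800,600),interpolation=2))
```

```text
[ 0.5169  0.1942 -0.196  44.9701]
[ 0.6166  0.1986  1.3201 52.9881]
[ 0.621   0.0989  0.2743 52.3407]
C-est A+D-B:
B [0.52120069 0.09451128] [0.56892372 0.14655215]
[0.49048397 0.10678419 0.1212    ] [0.53915342 0.12218049 0.1212    ] 0.05104665708148904
mouth centre [0.52174737 0.09255078] [0.50789002 0.13641391]
```

View pics/c3.png

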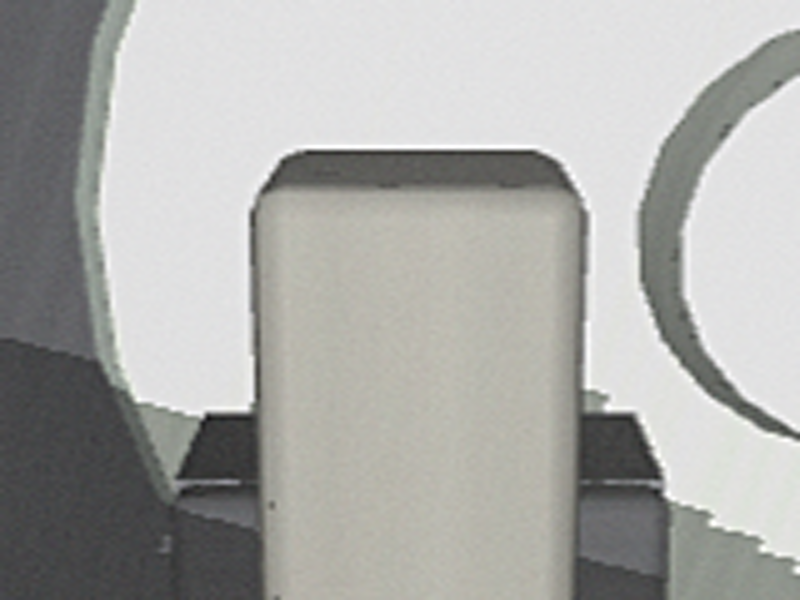

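Emit:
servo_tool(moves="-1 -0.06 0.14 -2 0;-1 -0.06 0.14 -3.2 0;-1 -0.06 0.14 -3.6 0;-1 -0.06 0.14 -4 0;-1 -0.06 0.14 -4.2 0;-1 -0.06 0.14 -4.2 0")

```text
time_s: 7.12
tool_pos: [0.5202, 0.094, 0.3348]
ee_rot: [1.856, 2.535, 0.0]
force: [-0.1, 0.6, -4.4]
opening: 0.197
finger_force: 80.0
```

Emit:
servo_tool(moves="-1 0 0 -0.3 0;-1 0 0 -0.6 0;-1 0 0 -0.9 0;-1 0 0 -0.9 0")

```text
time_s: 7.62
tool_pos: [0.5199, 0.094, 0.3251]
ee_rot: [-1.855, -2.534, 0.001]
force: [0.1, -0.2, -3.9]
opening: 0.196
finger_force: 80.1
```

```bash
cat > st.py <<'E'
from bench import arm
import numpy as np
s=arm.read_state();r=s['ee_rot'];psi=2*np.arctan2(r[1],r[0])-np.pi/2
print('t',round(s['time_s'],2),s['tool_pos'].round(4),'psi',round((psi+np.pi/2)%np.pi-np.pi/2,4),'F',s['force'].round(2),'M',s['moment'].round(3))
E
python3 st.py
```

```text
t 7.62 [0.5199 0.094  0.3251] psi 0.307 F [ 0.05 -0.17 -3.87] M [ 0.041 -0.014  0.047]
```

Emit:
servo_tool(moves="-1 0 0 0 -0.1;-1 0 0 0 -0.2;-1 0 0 0 -0.3;-1 0 0 0 -0.4;-1 0 0 0 -0.5;-1 0 0 0 -0.6;-1 0 0 0 -0.67;-1 0 0 0 -0.67")

```text
time_s: 8.62
tool_pos: [0.5202, 0.0938, 0.3257]
ee_rot: [2.584, 1.785, -0.0]
force: [0.4, -0.9, -4.2]
opening: 0.196
finger_force: 80.1
```

```bash
python3 st.py
```

```text
t 8.62 [0.5202 0.0938 0.3257] psi -0.3618 F [ 0.38 -0.89 -4.17] M [-0.426 -0.118  0.03 ]
```

Emit:
servo_tool(moves="-1 0 0 0 0.08;-1 0 0 0 0.14;-1 0 0 0 0.14")

```text
time_s: 9.0
tool_pos: [0.5201, 0.0941, 0.3256]
ee_rot: [-2.455, -1.96, -0.0]
force: [0.3, 0.5, -4.4]
opening: 0.197
finger_force: 80.1
```

```bash
python3 st.py
```

```text
t 9.0 [0.5201 0.0941 0.3256] psi -0.223 F [ 0.27  0.46 -4.37] M [ 0.031 -0.031 -0.024]
```

Emit:
servo_tool(moves="-1 0 0 2 0;-1 0 0 3.2 0;-1 4.8 5.15 3.2 -0.03;-1 9.57 10.3 3.2 -0.03;-1 9.57 10.3 3.2 -0.03;-1 9.57 10.3 2 -0.03;-1 9.57 10.3 1.3 -0.03;-1 9.57 10.3 0.9 -0.03")

```text
time_s: 10.0
tool_pos: [0.6149, 0.196, 0.3334]
ee_rot: [-2.484, -1.921, 0.003]
force: [0.1, 0.3, -4.0]
opening: 0.2
finger_force: 80.2
```

Emit:
servo_tool(moves="-1 0 0 0 0;-1 0 0 0 0")

```text
time_s: 10.25
tool_pos: [0.6158, 0.1966, 0.3351]
ee_rot: [2.484, 1.923, 0.001]
force: [0.3, -0.8, -3.8]
opening: 0.199
finger_force: 80.2
```

```bash
sed -i "s/,'M'/,'e6',s['effort'].round(2)[[0,5]],'M'/" st.py; python3 st.py
python3 - <<'E'
from fit import *
im,p=snap('wrist','w4.png'); g=np.minimum(im.max(2),150).astype(float)
for x,y in((.521,.0945),(.5169,.1942),(.6208,.0988)):
    print(w2px(p,[x,y,.08]).round(), np.round(fit(g,p,x,y),4))
E
```

```text
t 10.25 [0.6158 0.1966 0.3351] psi -0.2535 F [ 0.34 -0.82 -3.76] e6 [-0.05 -0.  ] M [-0.067 -0.025  0.032]
[220. 438.] [ 0.5712  0.1431  2.6376 38.8792]
[157. 303.] [ 0.5165  0.1939 -0.1857 43.4817]
[370. 400.] [ 0.626   0.1049 -0.3077 34.8542]
```

Emit:
servo_tool(moves="-1 0 0 -0.5 0;-1 0 0 -0.9 0;-1 0 0 -0.9 -0.1;-1 0 0 -0.9 -0.2")

```text
time_s: 10.8
tool_pos: [0.6158, 0.1972, 0.325]
ee_rot: [-2.666, -1.662, -0.001]
force: [1.3, 1.1, -5.7]
opening: 0.197
finger_force: 80.0
```

```bash
python3 st.py
```

```text
t 10.8 [0.6158 0.1972 0.325 ] psi -0.4556 F [ 1.29  1.1  -5.72] e6 [-0.62 -0.36] M [ 0.178 -0.3    0.315]
```

Emit:
servo_tool(moves="-1 0 0 0 -0.1;-1 0 0 0 -0.2;-1 0 0 0 -0.3;-1 0 0 0 -0.4;-1 0 0 0 -0.47")

```text
time_s: 11.42
tool_pos: [0.6157, 0.1973, 0.325]
ee_rot: [-2.978, -0.997, -0.0]
force: [-0.1, 2.4, -5.4]
opening: 0.194
finger_force: 80.1
```

```bash
python3 st.py
```

```text
t 11.43 [0.6157 0.1973 0.325 ] psi -0.9246 F [-0.06  2.41 -5.38] e6 [-0.9  -0.15] M [ 0.311 -0.209  0.245]
```

Emit:
servo_tool(moves="-1 0 0 0 0;-1 0 0 0 0.08;-1 0 0 0 0.14;-1 0 0 0 0.14")

```text
time_s: 11.92
tool_pos: [0.6158, 0.1969, 0.3255]
ee_rot: [2.901, 1.206, -0.001]
force: [0.2, 0.0, -3.9]
opening: 0.195
finger_force: 80.2
```

```bash
python3 st.py
```

```text
t 11.93 [0.6158 0.1969 0.3255] psi -0.783 F [ 0.18  0.01 -3.94] e6 [ 0.01 -0.13] M [-0.042  0.035  0.011]
```

Emit:
servo_tool(moves="-1 0 0 2 0.05;-1 0 0 3.2 0.2;-1 -5 -0.2 3.2 0.36;-1 -9.98 -0.4 3.2 0.5;-1 -9.98 -0.4 3.2 0.588;-1 -9.98 -0.4 2 0.588;-1 -9.98 -0.4 1.3 0.588;-1 -9.98 -0.4 0.9 0.588")

```text
time_s: 12.92
tool_pos: [0.5163, 0.1929, 0.3335]
ee_rot: [-2.428, -1.993, 0.002]
force: [0.1, 0.2, -3.6]
opening: 0.196
finger_force: 80.4
```

Emit:
servo_tool(moves="-1 0 0 0 0;-1 0 0 0 0")

```text
time_s: 13.18
tool_pos: [0.5163, 0.193, 0.3347]
ee_rot: [2.427, 1.994, 0.0]
force: [0.4, -1.1, -4.6]
opening: 0.194
finger_force: 80.4
```

```bash
python3 st.py
python3 - <<'E'
from fit import *
im,p=snap('top','top4.png'); g=np.minimum(im.max(2),150).astype(float)
for x,y in((.52,.0905),(.6155,.1945),(.6197,.0945)):
    print(w2px(p,[x,y,.08]).round(), np.round(fit(g,p,x,y),4))
cv2.imwrite('pics/c4.png',cv2.resize(im[150:300,130:330],(800,600),interpolation=2))
E
```

```text
t 13.18 [0.5163 0.193  0.3347] psi -0.1953 F [ 0.38 -1.12 -4.64] e6 [-0.01  0.  ] M [ 0.001 -0.012  0.006]
[247. 256.] [ 0.5202  0.0912  1.3509 72.4893]
[193. 205.] [ 0.6153  0.1941 -0.7572 53.6319]
[246. 203.] [ 0.6198  0.0946  0.2895 49.8102]
```

View pics/c4.png

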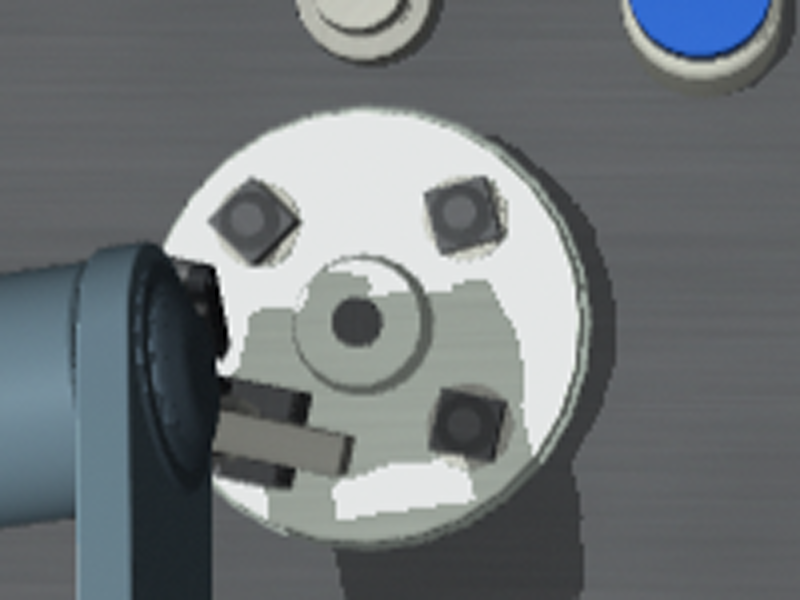

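Emit:
servo_tool(moves="-1 0 0 -0.5 0;-1 0 0 -0.9 0;-1 0 0 -0.9 -0.1;-1 0 0 -0.9 -0.2")

```text
time_s: 13.72
tool_pos: [0.5159, 0.193, 0.3251]
ee_rot: [-2.617, -1.739, -0.0]
force: [-0.2, 0.3, -5.7]
opening: 0.199
finger_force: 80.3
```

```bash
python3 st.py
```

```text
t 13.72 [0.5159 0.193  0.3251] psi -0.3978 F [-0.21  0.31 -5.69] e6 [-0.44 -0.36] M [ 0.203 -0.263  0.266]
```

Emit:
servo_tool(moves="-1 0 0 0 -0.1;-1 0 0 0 -0.2;-1 0 0 0 -0.3;-1 0 0 0 -0.4;-1 0 0 0 -0.47")

```text
time_s: 14.35
tool_pos: [0.5159, 0.1932, 0.3251]
ee_rot: [-2.949, -1.083, -0.0]
force: [1.0, 1.1, -6.0]
opening: 0.197
finger_force: 80.3
```

```bash
python3 st.py
```

```text
t 14.35 [0.5159 0.1932 0.3251] psi -0.8667 F [ 0.97  1.14 -5.99] e6 [-0.7  -0.15] M [ 0.292 -0.098  0.304]
```

Emit:
servo_tool(moves="-1 0 0 0 0;-1 0 0 0 0.08;-1 0 0 0 0.14;-1 0 0 0 0.14")

```text
time_s: 14.85
tool_pos: [0.5159, 0.1929, 0.3255]
ee_rot: [2.865, 1.289, -0.0]
force: [-0.3, 0.1, -4.8]
opening: 0.194
finger_force: 80.4
```

```bash
python3 st.py
```

```text
t 14.85 [0.5159 0.1929 0.3255] psi -0.725 F [-0.29  0.09 -4.78] e6 [ 0.01 -0.13] M [ 0.04  -0.004 -0.045]
```

Emit:
servo_tool(moves="-1 0 0 2 0.15;-1 0 0 3.3 0.33;-1 3.5 -3.2 3.3 0.5;-1 7 -6.4 3.3 0.67;-1 10.4 -9.55 3.3 0.85;-1 10.4 -9.55 3.3 1.012;-1 10.4 -9.55 2 1.012;-1 10.4 -9.55 0.9 1.012")

```text
time_s: 15.85
tool_pos: [0.6193, 0.0979, 0.3329]
ee_rot: [-1.882, -2.513, 0.002]
force: [-0.5, 0.1, -3.9]
opening: 0.196
finger_force: 80.6
```

Emit:
servo_tool(moves="-1 0 0 0 0;-1 0 0 0 0")

```text
time_s: 16.1
tool_pos: [0.6198, 0.0979, 0.3345]
ee_rot: [-1.881, -2.516, 0.001]
force: [0.6, 0.4, -4.1]
opening: 0.192
finger_force: 80.6
```

```bash
python3 st.py
cat > tf.py <<'E'
from fit import *
im,p=snap('top','t.png'); g=np.minimum(im.max(2),150).astype(float)
for n,x,y in(('A',.5162,.1903),('B',.52,.0909),('C',.6153,.1941),('D',.6197,.0945)):
    r=fit(g,p,x,y); print(n,np.round(r,4),round((r[2]+.785+.785)%1.5708-1.5708,3))
E
python3 tf.py
```

```text
t 16.1 [0.6198 0.0979 0.3345] psi 0.2869 F [ 0.64  0.44 -4.07] e6 [-0.01  0.01] M [0.013 0.007 0.008]
A [ 0.5212  0.1809 -0.271   0.3595] -0.272
B [5.1990e-01 8.9800e-02 1.8200e-02 5.3643e+01] -1.553
C [ 0.6166  0.1955 -0.7723 23.5298] -0.773
D [ 6.13500e-01  8.71000e-02 -4.44000e-02  5.24589e+01] -0.045
```

Emit:
servo_tool(moves="-1 0 0 -0.5 0;-1 0 0 -0.9 0;-1 0 0 -0.9 -0.1;-1 0 0 -0.9 -0.2")

```text
time_s: 16.65
tool_pos: [0.6201, 0.0975, 0.3252]
ee_rot: [2.125, 2.312, 0.001]
force: [2.4, 0.4, -5.7]
opening: 0.197
finger_force: 80.5
```

```bash
python3 st.py
```

```text
t 16.65 [0.6201 0.0975 0.3252] psi 0.0842 F [ 2.43  0.36 -5.74] e6 [-0.03 -0.36] M [ 0.067 -0.43   0.275]
```

Emit:
servo_tool(moves="-1 0 0 0 -0.1;-1 0 0 0 -0.2;-1 0 0 0 -0.3;-1 0 0 0 -0.4;-1 0 0 0 -0.47")

```text
time_s: 17.27
tool_pos: [0.62, 0.0975, 0.3252]
ee_rot: [2.605, 1.755, 0.0]
force: [1.0, 0.9, -4.9]
opening: 0.197
finger_force: 80.5
```

```bash
python3 st.py
```

```text
t 17.27 [0.62   0.0975 0.3252] psi -0.3848 F [ 1.    0.93 -4.86] e6 [-0.25 -0.15] M [ 0.051 -0.178  0.219]
```

Emit:
servo_tool(moves="-1 0 0 0 0;-1 0 0 0 0.08;-1 0 0 0 0.14;-1 0 0 0 0.14")

```text
time_s: 17.77
tool_pos: [0.6199, 0.0975, 0.3254]
ee_rot: [-2.474, -1.936, 0.001]
force: [0.7, 0.4, -4.5]
opening: 0.193
finger_force: 80.6
```

```bash
python3 st.py
```

```text
t 17.77 [0.6199 0.0975 0.3254] psi -0.243 F [ 0.69  0.4  -4.49] e6 [ 0.   -0.13] M [ 0.057  0.003 -0.009]
```

Emit:
servo_tool(moves="-1 0 0 2 0;-1 0 0 3.2 0.02;-1 -5 -0.17 3.2 0.02;-1 -9.98 -0.35 3.2 0.02;-1 -9.98 -0.35 3.2 0.02;-1 -9.98 -0.35 2 0.02;-1 -9.98 -0.35 1.3 0.02;-1 -9.98 -0.35 0.9 0.02")

```text
time_s: 18.77
tool_pos: [0.5207, 0.0939, 0.3339]
ee_rot: [-2.454, -1.96, 0.001]
force: [-0.3, -0.3, -4.4]
opening: 0.198
finger_force: 80.9
```

Emit:
servo_tool(moves="-1 0 0 0 0;-1 0 0 0 0")

```text
time_s: 19.02
tool_pos: [0.5205, 0.094, 0.3347]
ee_rot: [2.455, 1.96, 0.0]
force: [-0.7, 0.0, -4.2]
opening: 0.198
finger_force: 80.9
```

```bash
python3 st.py
```

```text
t 19.02 [0.5205 0.094  0.3347] psi -0.2229 F [-0.74  0.01 -4.24] e6 [-0.01 -0.  ] M [ 0.047 -0.012 -0.016]
```

Emit:
servo_tool(moves="-1 0 0 -0.5 0;-1 0 0 -0.9 0;-1 0 0 -0.9 -0.1;-1 0 0 -0.9 -0.2;-1 0 0 -0.9 -0.3;-1 0 0 -0.9 -0.4")

```text
time_s: 19.77
tool_pos: [0.5201, 0.0938, 0.3251]
ee_rot: [2.796, 1.43, -0.001]
force: [1.0, -0.6, -5.0]
opening: 0.192
finger_force: 80.8
```

```bash
python3 st.py
```

```text
t 19.77 [0.5201 0.0938 0.3251] psi -0.6254 F [ 1.   -0.64 -5.  ] e6 [ 0.35 -0.39] M [-0.231 -0.12   0.23 ]
```

Emit:
servo_tool(moves="-1 0 0 0 -0.06;-1 0 0 0 -0.11;-1 0 0 0 -0.137")

```text
time_s: 20.15
tool_pos: [0.5201, 0.0939, 0.3251]
ee_rot: [2.886, 1.238, -0.001]
force: [1.5, -1.5, -5.7]
opening: 0.194
finger_force: 80.7
```

```bash
python3 st.py
```

```text
t 20.15 [0.5201 0.0939 0.3251] psi -0.7602 F [ 1.5  -1.5  -5.73] e6 [0.52 0.12] M [-0.352 -0.231  0.245]
```

Emit:
servo_tool(moves="-1 0 0 0 -0.02")

```text
time_s: 20.27
tool_pos: [0.5201, 0.0939, 0.3252]
ee_rot: [2.899, 1.209, -0.001]
force: [1.9, -1.7, -7.8]
opening: 0.197
finger_force: 80.6
```

```bash
python3 st.py
```

```text
t 20.27 [0.5201 0.0939 0.3252] psi -0.7804 F [ 1.94 -1.69 -7.79] e6 [0.7  0.13] M [-0.422 -0.333  0.271]
```

Emit:
servo_tool(moves="-1 0 0 0 -0.02")

```text
time_s: 20.4
tool_pos: [0.5201, 0.0939, 0.3252]
ee_rot: [2.911, 1.18, -0.001]
force: [1.5, -1.7, -8.2]
opening: 0.198
finger_force: 80.5
```

```bash
python3 st.py
```

```text
t 20.4 [0.5201 0.0939 0.3252] psi -0.8007 F [ 1.53 -1.7  -8.17] e6 [0.86 0.12] M [-0.459 -0.321  0.25 ]
```

Emit:
servo_tool(moves="-1 0 0 0 -0.015")

```text
time_s: 20.52
tool_pos: [0.5201, 0.0939, 0.3252]
ee_rot: [2.92, 1.158, -0.001]
force: [2.9, -1.6, -9.1]
opening: 0.196
finger_force: 80.4
```

```bash
python3 st.py
```

```text
t 20.52 [0.5201 0.0939 0.3252] psi -0.8157 F [ 2.95 -1.58 -9.08] e6 [0.99 0.16] M [-0.542 -0.39   0.22 ]
```

Emit:
servo_tool(moves="-1 0 0 0 -0.02")

```text
time_s: 20.65
tool_pos: [0.5201, 0.0939, 0.3252]
ee_rot: [2.932, 1.128, -0.001]
force: [1.0, -1.8, -9.4]
opening: 0.197
finger_force: 80.3
```

```bash
python3 st.py
```

```text
t 20.65 [0.5201 0.0939 0.3252] psi -0.8361 F [ 1.03 -1.77 -9.37] e6 [1.09 0.11] M [-0.548 -0.421  0.278]
```

Emit:
servo_tool(moves="-1 0 0 0 -0.015")

```text
time_s: 20.78
tool_pos: [0.5201, 0.0939, 0.3253]
ee_rot: [2.94, 1.106, -0.001]
force: [2.1, -2.0, -9.8]
opening: 0.199
finger_force: 80.3
```

```bash
python3 st.py
```

```text
t 20.77 [0.5201 0.0939 0.3253] psi -0.851 F [ 2.11 -1.97 -9.82] e6 [1.18 0.16] M [-0.633 -0.387  0.208]
```

Emit:
servo_tool(moves="-1 0 0 0 -0.02")

```text
time_s: 20.9
tool_pos: [0.5201, 0.0939, 0.3253]
ee_rot: [2.951, 1.077, -0.001]
force: [2.4, -3.1, -10.3]
opening: 0.194
finger_force: 80.2
```

```bash
python3 st.py
```

```text
t 20.9 [0.5201 0.0939 0.3253] psi -0.8712 F [  2.36  -3.13 -10.32] e6 [1.24 0.11] M [-0.649 -0.411  0.238]
```

Emit:
servo_tool(moves="-1 0 0 0 -0.015")

```text
time_s: 21.02
tool_pos: [0.5201, 0.094, 0.3253]
ee_rot: [2.959, 1.055, -0.001]
force: [1.5, -3.1, -11.0]
opening: 0.197
finger_force: 80.2
```

```bash
python3 st.py
```

```text
t 21.02 [0.5201 0.094  0.3253] psi -0.8859 F [  1.48  -3.05 -10.97] e6 [1.2  0.24] M [-0.644 -0.424  0.345]
```

Emit:
servo_tool(moves="-1 0 0 0 -0.01")

```text
time_s: 21.15
tool_pos: [0.5201, 0.094, 0.3253]
ee_rot: [2.964, 1.041, -0.001]
force: [1.6, -3.3, -11.4]
opening: 0.196
finger_force: 80.2
```

```bash
python3 st.py
```

```text
t 21.15 [0.5201 0.094  0.3253] psi -0.8951 F [  1.61  -3.32 -11.42] e6 [1.04 0.45] M [-0.71  -0.408  0.443]
```

Emit:
servo_tool(moves="-1 0 0 0 0.08;-1 0 0 0 0.14;-1 0 0 0 0.14;-1 0 0 2 0.14;-1 0 0 3.2 0.112;-1 4.8 5.15 3.2 0.112;-1 9.57 10.3 3.2 0.112;-1 9.57 10.3 3.2 0.112")

```text
time_s: 22.15
tool_pos: [0.6173, 0.1994, 0.3577]
ee_rot: [-2.9, -1.206, -0.002]
force: [-0.1, -1.1, -3.5]
opening: 0.197
finger_force: 81.0
```

Emit:
servo_tool(moves="-1 0 0 -1 0;-1 0 0 -1.8 0;-1 0 0 -2.3 0;-1 0 0 -2.3 0;-1 0 0 -2.3 0")

```text
time_s: 22.78
tool_pos: [0.6157, 0.1966, 0.3346]
ee_rot: [-2.901, -1.205, 0.0]
force: [-0.2, -0.4, -3.4]
opening: 0.201
finger_force: 81.0
```

```bash
python3 st.py
```

```text
t 22.77 [0.6157 0.1966 0.3346] psi -0.7835 F [-0.18 -0.39 -3.42] e6 [-0.05  0.  ] M [ 0.005 -0.059  0.009]
```

Emit:
servo_tool(moves="-1 0 0 -0.5 0;-1 0 0 -0.9 0;-1 0 0 -0.9 -0.1;-1 0 0 -0.9 -0.2;-1 0 0 -0.9 -0.3;-1 0 0 -0.9 -0.4;-1 0 0 -0.9 -0.5;-1 0 0 -0.9 -0.546")

```text
time_s: 23.78
tool_pos: [0.6157, 0.1974, 0.3249]
ee_rot: [-3.118, -0.377, 0.0]
force: [0.7, 2.7, -6.3]
opening: 0.189
finger_force: 80.8
```

```bash
python3 st.py
```

```text
t 23.77 [0.6157 0.1974 0.3249] psi -1.3299 F [ 0.69  2.71 -6.34] e6 [-1.21  0.04] M [ 0.397 -0.11   0.257]
```

Emit:
servo_tool(moves="-1 0 0 0 -0.02")

```text
time_s: 23.9
tool_pos: [0.6157, 0.1974, 0.3249]
ee_rot: [-3.121, -0.348, 0.001]
force: [1.2, 2.3, -6.8]
opening: 0.199
finger_force: 80.7
```

```bash
python3 st.py
```

```text
t 23.9 [0.6157 0.1974 0.3249] psi -1.3489 F [ 1.2   2.28 -6.79] e6 [-1.51  0.17] M [ 0.558 -0.22   0.223]
```

Emit:
servo_tool(moves="-1 0 0 0 -0.02")

```text
time_s: 24.02
tool_pos: [0.6157, 0.1973, 0.3249]
ee_rot: [-3.125, -0.316, 0.001]
force: [0.2, 2.7, -7.4]
opening: 0.201
finger_force: 80.5
```

```bash
python3 st.py
```

```text
t 24.02 [0.6157 0.1973 0.3249] psi -1.3695 F [ 0.24  2.66 -7.41] e6 [-1.84  0.12] M [ 0.725 -0.214  0.221]
```

Emit:
servo_tool(moves="-1 0 0 0 -0.02")

```text
time_s: 24.15
tool_pos: [0.6157, 0.1973, 0.325]
ee_rot: [-3.128, -0.284, 0.001]
force: [0.6, 4.4, -9.0]
opening: 0.197
finger_force: 80.4
```

```bash
python3 st.py
```

```text
t 24.15 [0.6157 0.1973 0.325 ] psi -1.3899 F [ 0.61  4.41 -9.04] e6 [-2.17  0.12] M [ 0.813 -0.305  0.283]
```

Emit:
servo_tool(moves="-1 0 0 0 -0.02")

```text
time_s: 24.28
tool_pos: [0.6157, 0.1972, 0.325]
ee_rot: [-3.131, -0.252, 0.001]
force: [2.0, 3.9, -9.3]
opening: 0.197
finger_force: 80.3
```

```bash
python3 st.py
```

```text
t 24.27 [0.6157 0.1972 0.325 ] psi -1.4101 F [ 2.04  3.89 -9.31] e6 [-2.47  0.12] M [ 1.013 -0.296  0.274]
```

Emit:
servo_tool(moves="-1 0 0 0 -0.02")

```text
time_s: 24.4
tool_pos: [0.6157, 0.1972, 0.325]
ee_rot: [-3.133, -0.221, 0.001]
force: [1.6, 3.9, -9.7]
opening: 0.194
finger_force: 80.2
```

```bash
python3 st.py
```

```text
t 24.4 [0.6157 0.1972 0.325 ] psi -1.4303 F [ 1.57  3.89 -9.67] e6 [-2.73  0.13] M [ 1.073 -0.306  0.244]
```

Emit:
servo_tool(moves="-1 0 0 0 -0.02")

```text
time_s: 24.52
tool_pos: [0.6157, 0.1972, 0.3251]
ee_rot: [-3.135, -0.189, 0.001]
force: [2.1, 4.7, -11.3]
opening: 0.194
finger_force: 80.1
```

```bash
python3 st.py
```

```text
t 24.52 [0.6157 0.1972 0.3251] psi -1.4503 F [  2.07   4.69 -11.28] e6 [-2.98  0.13] M [ 1.158 -0.273  0.235]
```

Emit:
servo_tool(moves="-1 0 0 0 -0.015")

```text
time_s: 24.65
tool_pos: [0.6157, 0.1972, 0.3251]
ee_rot: [-3.137, -0.166, 0.001]
force: [1.3, 6.2, -11.3]
opening: 0.194
finger_force: 80.0
```

```bash
python3 st.py
```

```text
t 24.65 [0.6157 0.1972 0.3251] psi -1.4652 F [  1.27   6.15 -11.27] e6 [-3.06  0.16] M [ 1.185 -0.326  0.252]
```

Emit:
servo_tool(moves="-1 0 0 0 -0.02")

```text
time_s: 24.78
tool_pos: [0.6157, 0.1972, 0.3251]
ee_rot: [-3.138, -0.136, 0.001]
force: [0.7, 5.4, -11.6]
opening: 0.198
finger_force: 80.3
```

```bash
python3 st.py
```

```text
t 24.77 [0.6157 0.1972 0.3251] psi -1.4844 F [  0.7    5.41 -11.64] e6 [-3.51  0.49] M [ 1.175 -0.278  0.646]
```

Emit:
servo_tool(moves="-1 0 0 0 -0.015")

```text
time_s: 24.9
tool_pos: [0.6157, 0.1972, 0.3251]
ee_rot: [-3.139, -0.113, 0.001]
force: [1.2, 5.5, -10.5]
opening: 0.195
finger_force: 80.3
```

```bash
python3 st.py
```

```text
t 24.9 [0.6157 0.1972 0.3251] psi -1.4987 F [  1.2    5.48 -10.55] e6 [-3.58  0.62] M [ 1.262 -0.327  0.674]
```

Emit:
servo_tool(moves="-1 0 0 0 0.08;-1 0 0 0 0.15;-1 0 0 0 0.15;-1 0 0 2 0.3;-1 0 0 3.2 0.45;-1 -5 -0.2 3.2 0.6;-1 -9.97 -0.4 3.2 0.774;-1 -9.97 -0.4 3.2 0.774")

```text
time_s: 25.9
tool_pos: [0.513, 0.1926, 0.3565]
ee_rot: [2.864, 1.289, -0.007]
force: [0.9, -0.3, -4.8]
opening: 0.194
finger_force: 81.0
```

Emit:
servo_tool(moves="-1 0 0 -1 0;-1 0 0 -1.8 0;-1 0 0 -2.3 0;-1 0 0 -2.3 0;-1 0 0 -2.3 0")

```text
time_s: 26.52
tool_pos: [0.5165, 0.193, 0.3347]
ee_rot: [2.865, 1.289, 0.0]
force: [0.1, 0.4, -3.5]
opening: 0.191
finger_force: 80.9
```

```bash
python3 st.py; python3 tf.py
```

```text
t 26.52 [0.5165 0.193  0.3347] psi -0.7252 F [ 0.11  0.41 -3.48] e6 [-0.03  0.  ] M [-0.052 -0.022  0.009]
A [ 0.5161  0.1817 -0.723  51.9393] -0.724
B [ 0.5201  0.0911 -0.7079 73.4958] -0.709
C [ 0.6155  0.1945  0.2493 52.3566] -1.322
D [ 0.6196  0.0952 -0.2287 49.6619] -0.229
```

Emit:
servo_tool(moves="-1 0 0 -0.5 0;-1 0 0 -0.9 0;-1 0 0 -0.9 -0.1;-1 0 0 -0.9 -0.2;-1 0 0 -0.9 -0.3;-1 0 0 -0.9 -0.4;-1 0 0 -0.9 -0.5;-1 0 0 -0.9 -0.545")

```text
time_s: 27.58
tool_pos: [0.5159, 0.1933, 0.325]
ee_rot: [-3.106, -0.469, 0.001]
force: [0.2, 0.7, -5.3]
opening: 0.193
finger_force: 80.8
```

```bash
python3 st.py
```

```text
t 27.57 [0.5159 0.1933 0.325 ] psi -1.271 F [ 0.24  0.72 -5.29] e6 [-1.01  0.05] M [ 0.383 -0.09   0.258]
```

Emit:
servo_tool(moves="-1 0 0 0 -0.015")

```text
time_s: 27.7
tool_pos: [0.5159, 0.1932, 0.325]
ee_rot: [-3.109, -0.448, 0.001]
force: [0.5, 1.6, -6.9]
opening: 0.195
finger_force: 80.6
```

```bash
python3 st.py
```

```text
t 27.7 [0.5159 0.1932 0.325 ] psi -1.2848 F [ 0.51  1.64 -6.95] e6 [-1.22  0.21] M [ 0.529 -0.003  0.28 ]
```

Emit:
servo_tool(moves="-1 0 0 0 -0.012")

```text
time_s: 27.82
tool_pos: [0.5159, 0.1932, 0.3251]
ee_rot: [-3.112, -0.429, 0.001]
force: [0.9, 2.9, -7.1]
opening: 0.195
finger_force: 80.6
```

```bash
python3 st.py
```

```text
t 27.82 [0.5159 0.1932 0.3251] psi -1.2969 F [ 0.89  2.89 -7.09] e6 [-1.42  0.17] M [ 0.567 -0.059  0.256]
```

Emit:
servo_tool(moves="-1 0 0 0 -0.015")

```text
time_s: 27.95
tool_pos: [0.516, 0.1931, 0.3251]
ee_rot: [-3.115, -0.404, 0.001]
force: [-0.3, 2.7, -7.4]
opening: 0.194
finger_force: 80.5
```

```bash
python3 st.py
```

```text
t 27.95 [0.516  0.1931 0.3251] psi -1.3126 F [-0.31  2.75 -7.44] e6 [-1.65  0.15] M [ 0.704 -0.061  0.218]
```

Emit:
servo_tool(moves="-1 0 0 0 -0.012")

```text
time_s: 28.08
tool_pos: [0.516, 0.1931, 0.3251]
ee_rot: [-3.117, -0.386, 0.001]
force: [0.3, 2.7, -8.5]
opening: 0.198
finger_force: 80.4
```

```bash
python3 st.py
```

```text
t 28.07 [0.516  0.1931 0.3251] psi -1.3247 F [ 0.27  2.68 -8.55] e6 [-1.85  0.18] M [ 0.779 -0.063  0.243]
```

Emit:
servo_tool(moves="-1 0 0 0 -0.01")

```text
time_s: 28.2
tool_pos: [0.516, 0.1931, 0.3251]
ee_rot: [-3.119, -0.37, 0.001]
force: [-0.4, 3.3, -9.2]
opening: 0.197
finger_force: 80.3
```

```bash
python3 st.py
```

```text
t 28.2 [0.516  0.1931 0.3251] psi -1.3347 F [-0.4   3.3  -9.18] e6 [-2.02  0.19] M [ 0.894 -0.042  0.22 ]
```

Emit:
servo_tool(moves="-1 0 0 0 -0.015")

```text
time_s: 28.32
tool_pos: [0.516, 0.1931, 0.3252]
ee_rot: [-3.122, -0.346, 0.001]
force: [0.1, 3.9, -9.8]
opening: 0.194
finger_force: 80.2
```

```bash
python3 st.py
```

```text
t 28.32 [0.516  0.1931 0.3252] psi -1.3499 F [ 0.08  3.86 -9.84] e6 [-2.18  0.14] M [ 0.863 -0.028  0.276]
```

Emit:
servo_tool(moves="-1 0 0 0 -0.012")

```text
time_s: 28.45
tool_pos: [0.516, 0.1931, 0.3252]
ee_rot: [-3.124, -0.327, 0.001]
force: [0.4, 3.3, -10.0]
opening: 0.197
finger_force: 80.2
```

```bash
python3 st.py
```

```text
t 28.45 [0.516  0.1931 0.3252] psi -1.3619 F [  0.37   3.28 -10.  ] e6 [-2.32  0.18] M [0.976 0.022 0.247]
```

Emit:
servo_tool(moves="-1 0 0 0 -0.01")

```text
time_s: 28.58
tool_pos: [0.516, 0.1931, 0.3252]
ee_rot: [-3.126, -0.312, 0.001]
force: [-0.3, 5.0, -11.5]
opening: 0.196
finger_force: 80.1
```

```bash
python3 st.py
```

```text
t 28.57 [0.516  0.1931 0.3252] psi -1.3718 F [ -0.32   5.04 -11.53] e6 [-2.43  0.19] M [ 0.978 -0.025  0.214]
```

Emit:
servo_tool(moves="-1 0 0 0 -0.015")

```text
time_s: 28.7
tool_pos: [0.516, 0.1931, 0.3253]
ee_rot: [-3.128, -0.288, 0.001]
force: [-0.0, 4.6, -11.3]
opening: 0.199
finger_force: 80.0
```

```bash
python3 st.py
```

```text
t 28.7 [0.516  0.1931 0.3253] psi -1.387 F [-1.00e-02  4.59e+00 -1.13e+01] e6 [-2.55  0.15] M [1.107 0.013 0.196]
```

Emit:
servo_tool(moves="-1 0 0 0 -0.012")

```text
time_s: 28.82
tool_pos: [0.516, 0.1931, 0.3253]
ee_rot: [-3.13, -0.27, 0.001]
force: [-0.0, 4.2, -11.5]
opening: 0.195
finger_force: 80.0
```

```bash
python3 st.py
```

```text
t 28.82 [0.516  0.1931 0.3253] psi -1.3988 F [ -0.02   4.22 -11.46] e6 [-2.66  0.18] M [1.093 0.002 0.235]
```

Emit:
servo_tool(moves="-1 0 0 0 -0.01")

```text
time_s: 28.95
tool_pos: [0.516, 0.193, 0.3253]
ee_rot: [-3.131, -0.254, 0.001]
force: [-0.3, 4.9, -11.5]
opening: 0.196
finger_force: 79.9
```

```bash
python3 st.py
```

```text
t 28.95 [0.516  0.193  0.3253] psi -1.4087 F [ -0.27   4.92 -11.48] e6 [-2.74  0.19] M [1.111 0.086 0.272]
```

Emit:
servo_tool(moves="-1 0 0 0 -0.015")

```text
time_s: 29.08
tool_pos: [0.516, 0.193, 0.3253]
ee_rot: [-3.133, -0.23, 0.001]
force: [-0.2, 4.9, -12.6]
opening: 0.196
finger_force: 79.9
```

```bash
python3 st.py
```

```text
t 29.07 [0.516  0.193  0.3253] psi -1.4239 F [ -0.17   4.89 -12.64] e6 [-2.83  0.15] M [1.226 0.047 0.236]
```

Emit:
servo_tool(moves="-1 0 0 0 -0.01")

```text
time_s: 29.2
tool_pos: [0.516, 0.1931, 0.3253]
ee_rot: [-3.134, -0.215, 0.001]
force: [-0.0, 5.4, -12.6]
opening: 0.198
finger_force: 79.8
```

```bash
python3 st.py
```

```text
t 29.2 [0.516  0.1931 0.3253] psi -1.4337 F [ -0.     5.41 -12.65] e6 [-2.9  0.2] M [1.251 0.116 0.353]
```

Emit:
servo_tool(moves="-1 0 0 0 -0.008")

```text
time_s: 29.32
tool_pos: [0.516, 0.193, 0.3253]
ee_rot: [-3.135, -0.203, 0.001]
force: [-0.6, 4.6, -12.5]
opening: 0.2
finger_force: 79.8
```

```bash
python3 st.py
```

```text
t 29.32 [0.516  0.193  0.3253] psi -1.4417 F [ -0.62   4.64 -12.49] e6 [-2.92  0.21] M [1.183 0.175 0.188]
```

Emit:
servo_tool(moves="-1 0 0 0 -0.01")

```text
time_s: 29.45
tool_pos: [0.5161, 0.193, 0.3253]
ee_rot: [-3.136, -0.187, 0.001]
force: [-1.0, 4.6, -11.8]
opening: 0.194
finger_force: 79.8
```

```bash
python3 st.py
```

```text
t 29.45 [0.5161 0.193  0.3253] psi -1.4517 F [ -1.01   4.62 -11.8 ] e6 [-2.93  0.19] M [1.187 0.094 0.167]
```

Emit:
servo_tool(moves="-1 0 0 0 -0.01")

```text
time_s: 29.58
tool_pos: [0.516, 0.1931, 0.3254]
ee_rot: [-3.137, -0.172, 0.001]
force: [-0.2, 5.0, -11.4]
opening: 0.196
finger_force: 79.9
```

```bash
python3 st.py
```

```text
t 29.57 [0.516  0.1931 0.3254] psi -1.4615 F [ -0.19   5.02 -11.36] e6 [-3.05  0.29] M [1.222 0.094 0.334]
```

Emit:
servo_tool(moves="-1 0 0 0 -0.008")

```text
time_s: 29.7
tool_pos: [0.516, 0.1931, 0.3254]
ee_rot: [-3.137, -0.16, 0.001]
force: [-0.5, 5.2, -12.3]
opening: 0.191
finger_force: 80.0
```

```bash
python3 st.py
```

```text
t 29.7 [0.516  0.1931 0.3254] psi -1.469 F [ -0.48   5.16 -12.27] e6 [-3.21  0.45] M [1.269 0.117 0.482]
```

Emit:
servo_tool(moves="-1 0 0 0 0.08;-1 0 0 0 0.15;-1 0 0 0 0.15;-1 0 0 2 0.3;-1 0 0 3.3 0.48;-1 3.5 -3.2 3.3 0.66;-1 7 -6.4 3.3 0.84;-1 10.4 -9.55 3.3 1.02")

```text
time_s: 30.7
tool_pos: [0.6217, 0.0958, 0.3601]
ee_rot: [2.654, 1.675, 0.002]
force: [1.2, 0.6, -3.8]
opening: 0.196
finger_force: 81.0
```

Emit:
servo_tool(moves="-1 0 0 0 0.15;-1 0 0 0 0.206;-1 0 0 -1 0.206;-1 0 0 -1.9 0.206;-1 0 0 -2.3 0.206;-1 0 0 -2.3 0.206;-1 0 0 -2.3 0.206")

```text
time_s: 31.58
tool_pos: [0.6203, 0.0976, 0.3359]
ee_rot: [2.474, 1.935, 0.001]
force: [0.1, 0.4, -3.9]
opening: 0.199
finger_force: 81.1
```

```bash
python3 st.py
```

```text
t 31.57 [0.6203 0.0976 0.3359] psi -0.2431 F [ 0.14  0.43 -3.94] e6 [-0.  0.] M [ 0.008 -0.035 -0.033]
```

Emit:
servo_tool(moves="-1 0 0 -0.5 0;-1 0 0 -1 0;-1 0 0 -1 -0.1;-1 0 0 -1 -0.2;-1 0 0 -1 -0.3;-1 0 0 -1 -0.4;-1 0 0 -1 -0.5;-1 0 0 -1 -0.555")

```text
time_s: 32.58
tool_pos: [0.6201, 0.0976, 0.3249]
ee_rot: [-2.911, -1.182, 0.001]
force: [0.7, -0.2, -5.4]
opening: 0.195
finger_force: 80.9
```

```bash
python3 st.py
```

```text
t 32.58 [0.6201 0.0976 0.3249] psi -0.7992 F [ 0.7  -0.17 -5.43] e6 [-0.44 -0.03] M [ 0.156 -0.129  0.288]
```

Emit:
servo_tool(moves="-1 0 0 0 -0.015")

```text
time_s: 32.7
tool_pos: [0.6201, 0.0976, 0.3249]
ee_rot: [-2.918, -1.163, 0.001]
force: [-0.2, 0.0, -6.6]
opening: 0.199
finger_force: 80.8
```

```bash
python3 st.py
```

```text
t 32.7 [0.6201 0.0976 0.3249] psi -0.8126 F [-0.18  0.01 -6.63] e6 [-0.43  0.23] M [ 0.173 -0.258  0.311]
```

Emit:
servo_tool(moves="-1 0 0 0 -0.012")

```text
time_s: 32.83
tool_pos: [0.62, 0.0975, 0.3249]
ee_rot: [-2.925, -1.145, 0.001]
force: [1.5, 0.3, -7.5]
opening: 0.198
finger_force: 80.7
```

```bash
python3 st.py
```

```text
t 32.83 [0.62   0.0975 0.3249] psi -0.8248 F [ 1.53  0.34 -7.51] e6 [-0.46  0.18] M [ 0.122 -0.225  0.293]
```

Emit:
servo_tool(moves="-1 0 0 0 -0.015")

```text
time_s: 32.95
tool_pos: [0.62, 0.0976, 0.325]
ee_rot: [-2.934, -1.122, 0.001]
force: [1.4, 0.2, -8.5]
opening: 0.195
finger_force: 80.5
```

```bash
python3 st.py
```

```text
t 32.95 [0.62   0.0976 0.325 ] psi -0.8404 F [ 1.41  0.2  -8.52] e6 [-0.53  0.14] M [ 0.15  -0.257  0.298]
```

Emit:
servo_tool(moves="-1 0 0 0 -0.012")

```text
time_s: 33.08
tool_pos: [0.62, 0.0976, 0.325]
ee_rot: [-2.941, -1.104, 0.001]
force: [0.1, 1.1, -9.6]
opening: 0.195
finger_force: 80.4
```

```bash
python3 st.py
```

```text
t 33.08 [0.62   0.0976 0.325 ] psi -0.8525 F [ 0.08  1.1  -9.63] e6 [-0.56  0.18] M [ 0.152 -0.383  0.233]
```

Emit:
servo_tool(moves="-1 0 0 0 -0.01")

```text
time_s: 33.2
tool_pos: [0.62, 0.0976, 0.3251]
ee_rot: [-2.946, -1.089, 0.001]
force: [0.8, 0.3, -9.3]
opening: 0.194
finger_force: 80.3
```

```bash
python3 st.py
```

```text
t 33.2 [0.62   0.0976 0.3251] psi -0.8625 F [ 0.8   0.26 -9.3 ] e6 [-0.59  0.19] M [ 0.216 -0.343  0.222]
```

Emit:
servo_tool(moves="-1 0 0 0 -0.015")

```text
time_s: 33.33
tool_pos: [0.62, 0.0975, 0.3251]
ee_rot: [-2.955, -1.067, 0.001]
force: [1.8, 0.5, -9.8]
opening: 0.2
finger_force: 80.2
```

```bash
python3 st.py
```

```text
t 33.33 [0.62   0.0975 0.3251] psi -0.8778 F [ 1.76  0.53 -9.8 ] e6 [-0.63  0.14] M [ 0.187 -0.327  0.32 ]
```

Emit:
servo_tool(moves="-1 0 0 0 -0.012")

```text
time_s: 33.45
tool_pos: [0.62, 0.0975, 0.3251]
ee_rot: [-2.961, -1.049, 0.001]
force: [1.1, 1.8, -11.7]
opening: 0.2
finger_force: 80.1
```

```bash
python3 st.py
```

```text
t 33.45 [0.62   0.0975 0.3251] psi -0.8899 F [  1.09   1.77 -11.67] e6 [-0.67  0.18] M [ 0.177 -0.278  0.223]
```

Emit:
servo_tool(moves="-1 0 0 0 -0.01")

```text
time_s: 33.58
tool_pos: [0.62, 0.0975, 0.3251]
ee_rot: [-2.966, -1.034, 0.001]
force: [1.4, 1.2, -11.2]
opening: 0.199
finger_force: 80.1
```

```bash
python3 st.py
```

```text
t 33.58 [0.62   0.0975 0.3251] psi -0.8997 F [  1.41   1.21 -11.22] e6 [-0.71  0.19] M [ 0.221 -0.375  0.219]
```

Emit:
servo_tool(moves="-1 0 0 0 -0.015")

```text
time_s: 33.7
tool_pos: [0.62, 0.0975, 0.3251]
ee_rot: [-2.974, -1.012, 0.001]
force: [1.1, 1.1, -11.9]
opening: 0.196
finger_force: 80.0
```

```bash
python3 st.py
```

```text
t 33.7 [0.62   0.0975 0.3251] psi -0.9149 F [  1.11   1.13 -11.87] e6 [-0.75  0.14] M [ 0.227 -0.294  0.273]
```

Emit:
servo_tool(moves="-1 0 0 0 -0.012")

```text
time_s: 33.83
tool_pos: [0.62, 0.0975, 0.3252]
ee_rot: [-2.98, -0.994, 0.001]
force: [0.9, 0.8, -13.1]
opening: 0.197
finger_force: 79.9
```

```bash
python3 st.py
```

```text
t 33.83 [0.62   0.0975 0.3252] psi -0.9266 F [  0.88   0.76 -13.07] e6 [-0.98  0.34] M [ 0.301 -0.284  0.36 ]
```

Emit:
servo_tool(moves="-1 0 0 0 -0.01")

```text
time_s: 33.95
tool_pos: [0.62, 0.0976, 0.3253]
ee_rot: [-2.985, -0.98, 0.001]
force: [1.2, 1.6, -12.4]
opening: 0.196
finger_force: 80.0
```

```bash
python3 st.py
```

```text
t 33.95 [0.62   0.0976 0.3253] psi -0.936 F [  1.17   1.62 -12.38] e6 [-1.21  0.52] M [ 0.281 -0.255  0.609]
```

Emit:
servo_tool(moves="-1 0 0 0 0.08;-1 0 0 0 0.15;-1 0 0 0 0.15;-1 0 0 2 0.3;-1 0 0 5 0.48;-1 -2 -5 5 0.66;-1 -4 -10 5 0.84;-1 -6 -15 5 1.02")

```text
time_s: 34.95
tool_pos: [0.5597, -0.0539, 0.377]
ee_rot: [2.12, 2.315, 0.001]
force: [0.4, -0.3, -4.8]
opening: 0.202
finger_force: 81.1
```

Emit:
servo_tool(moves="-1 -2 -4 0 0.18;-1 -3.55 -8.25 0 0.36;-1 -3.55 -8.25 0 0.54;-1 -3.55 -8.25 0 0.72;-1 -3.55 -8.25 0 0.812;-1 -3.55 -8.25 0 0.812;-1 -3.55 -8.25 0 0.812")

```text
time_s: 35.83
tool_pos: [0.5248, -0.135, 0.3762]
ee_rot: [1.043, 2.962, -0.0]
force: [-0.3, -0.5, -4.7]
opening: 0.198
finger_force: 81.1
```

```bash
python3 st.py; python3 m.py w9.png; python3 tf.py
```

```text
t 35.83 [ 0.5248 -0.135   0.3762] psi 0.8936 F [-0.28 -0.52 -4.68] e6 [-0.04  0.01] M [-0.005 -0.02   0.032]
[ 0.5248 -0.1349  0.376 ]
[[825.0, -172.0], [642.0, -22.0], [895.0, -2.0], [723.0, 122.0]]
A [ 0.5156  0.1901  0.2552 56.7749] -1.316
B [ 0.5202  0.0904 -0.7154 55.1715] -0.716
C [ 0.6154  0.1943  0.2492 57.2822] -1.322
D [ 0.62    0.095   0.8037 55.1025] -0.768
```

View pics/w9.png

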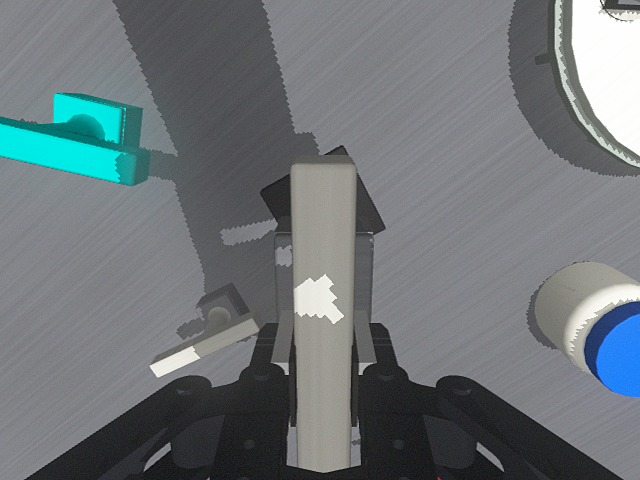

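Emit:
servo_tool(moves="-1 0 0 -5 0;-1 0 0 -7.8 0;-1 0 0 -8.5 0;-1 0 0 -9 0;-1 0 0 -9.4 0;-1 0 0 -9.4 0")

```text
time_s: 36.67
tool_pos: [0.525, -0.135, 0.2823]
ee_rot: [1.04, 2.963, -0.0]
force: [0.4, 0.0, -4.4]
opening: 0.197
finger_force: 81.0
```

```bash
python3 st.py
```

```text
t 36.67 [ 0.525  -0.135   0.2823] psi 0.8957 F [ 0.37  0.02 -4.41] e6 [-0.03  0.  ] M [ 0.014 -0.026 -0.017]
```

Emit:
servo_tool(moves="-1 0 0 -0.5 0;-1 0 0 -1 0;-1 0 0 -1.3 0;-1 0 0 -1.45 0;-1 0 0 -1.45 0")

```text
time_s: 37.3
tool_pos: [0.5248, -0.135, 0.2673]
ee_rot: [1.04, 2.964, -0.0]
force: [-0.5, -0.3, -3.2]
opening: 0.197
finger_force: 81.3
```

```bash
python3 st.py
```

```text
t 37.3 [ 0.5248 -0.135   0.2673] psi 0.8957 F [-0.47 -0.3  -3.17] e6 [-0.08 -0.01] M [ 0.076  0.1   -0.013]
```

Touching the seat. Nudge down 0.5 mm, release, and withdraw straight up.

Emit:
servo_tool(moves="-1 0 0 -0.05 0;0 0 0 -0.05 0;0.4 0 0 -0.05 0;1 0 0 -0.05 0;1 0 0 -0.05 0;1 0 0 -0.05 0;1 0 0 -0.05 0")

```text
time_s: 38.17
tool_pos: [0.5247, -0.1349, 0.2665]
ee_rot: [-1.04, -2.964, -0.0]
force: [-0.1, 0.2, 0.4]
opening: 0.999
finger_force: 0.0
```

Emit:
servo_tool(moves="1 0 0 1 0;1 0 0 4 0;1 0 0 8 0;1 0 0 12 0;1 0 0 13 0;1 0 0 13 0")

```text
time_s: 38.92
tool_pos: [0.5246, -0.1349, 0.3969]
ee_rot: [1.04, 2.963, -0.0]
force: [-0.6, 0.2, -0.0]
opening: 1.003
finger_force: 0.0
```

```bash
python3 st.py; python3 m.py w10.png
```

```text
t 38.92 [ 0.5246 -0.1349  0.3969] psi 0.8957 F [-0.6   0.24 -0.04] e6 [0.05 0.  ] M [-0.001  0.064 -0.016]
[ 0.5244 -0.1348  0.3955]
[[783.0, -147.0], [617.0, -11.0], [851.0, 8.0], [694.0, 122.0]]
```

View pics/w10.png

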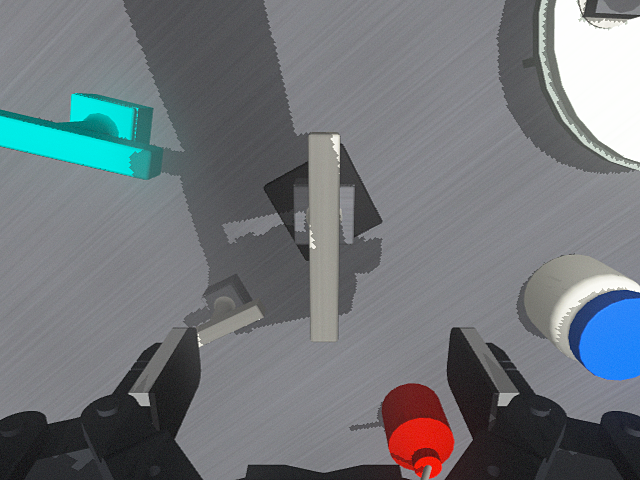

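The wrench stands upright on its peg, bar from (324,134) to (324,340), as it did at the start. The gripper is clear of it.

```bash
python3 -c "
from bench import arm
print(arm.finish_job())"
```

```text
the job is handed in; nothing more can be done
None
```

I tightened all four bolts crosswise: about 30° each in round one, then to a firm stop in round two. One bolt's thread (+x +y corner) may have been dragged about 0.01 rad, from one small step too far after it seated. The wrench is back upright on its peg, and I handed the job in at about 39 s.

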